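# Latch the filter drawer of a solder-fume extractor

### The arm

A 6-joint arm with a two-finger parallel gripper is mounted at the origin on the work surface. World frame = base frame: x ahead of the robot, y to its left, z up, the work surface at z = 0. Lengths are in mm, angles in rad, forces in N, time in s.
With the tool pointing down it reaches from about 275 to 1000 mm from the base axis. Payload 8.4 kg.
Tool frame: the origin (TCP) lies at the centre of the arm's flange, where the gripper is bolted on; the fingertips stand 173 mm ahead of it and the grasp point (between the pads) lies 155 mm ahead of it; z points along the fingers, y is the direction in which the jaws open and shut (so a half turn about z gives the same grasp; the last joint's range is limited). The gripper opens to 85 mm and grips with 20 to 120 N. Pads are 22 mm wide; open, the fingers measure 114 mm over their backs; the gripper's body (76 mm by 85 mm) begins 54 mm behind the grasp point. The pads swing forward as they close: fully open they stand 13 mm farther back than shut.
Start: joints at [1.119, 0.353, 1.633, -0, 1.155, -0.002], TCP at [271.74, 562.838, 404.681] pointing down, gripper open.
Joint ranges: [-2.63, 2.63], [-0.92, 2.1], [0.06, 2.66], [-1.3, 4.44], [0, 2.69], [-3.02, 3.02]. Speed limits (rad/s): [2.22, 2.22, 2.79, 3.14, 3.14, 3.14].

### API

Orientations are given as [roll, pitch, yaw] about the fixed x, y, z axes, in that order (R = Rz(yaw) Ry(pitch) Rx(roll)).
In Python, from rig import sense, grab_frame, camera_model, sign_off gives the robot as it stands. The module is installed in compiled form; this text tells all that it offers.
- The arm moves only by the tool step_arm, never from a script. Its argument "commands" is a list of rows, each a list of 3 entries, a list of its own where there are three numbers: the shift along the tool's x, y, z in mm, then the turn about the tool's z in rad, then the opening, from 0 (shut) to 1 (fully open). A call has 1 to 20 rows; each row shifts and turns the pose as measured when the row begins, along the tool's axes as they then stand; what a row does not reach is not made up. A row lasts 1/8 s, in which the tool goes at most 62.5 mm and 10.7 degrees, less where a joint would pass 70% of its speed; a pose out of reach is approached as far as the arm can. A call with a gripper value outside its range is refused whole. The fingers move at their own pace and stop on an object; "force" is the grip in N (left out, the last holds). Time passes only in rows, so rows that do not move let the fingers close. It gives the time, the measured TCP pose, the force and the opening at its end, in the units of the state.
- sense(): the state, without advancing time (a new reading comes with each control period).
- grab_frame(name): name is "side" or "top"; returns the picture (480x640x3 uint8, blue, green, red); there is no depth.
- camera_model(name): a dict with "fx", "fy", "cx", "cy" (pixels), "R" (3x3) and "t" (3): a world point X has camera coordinates R X + t. Camera axes: x right, y down, z forward; pixel columns grow to the right and rows downward; lengths in mm; the calibration is good to about 2 mm. A picture is of the moment at which its call begins. camera_model takes no time and is no camera call.
- sign_off(): hands the job in, once; it reports no verdict.
The state is a dict: "clock": time; "qpos": joint angles; "qvel": joint speeds; "joint_efforts": joint torques, N m; "eef_pos": TCP position; "tcp_rot": TCP orientation; "contact_force": force on the tool from outside, world axes, zero at the start; "wrist_torque": the same for the moment, N m; "opening": opening from 0.0 (shut) to 1.0 (fully open).
Only numpy, scipy, OpenCV 4.12 (cv2) and the standard library are available. Lean on these libraries where they do the work, as an engineer would, in place of code of your own. Each camera call takes 0.05 s, during which the arm holds its last target. There are 200 camera calls.

### The job

The filter drawer of the solder-fume extractor stands a little proud. Hook the latch's loop over the keeper on the drawer, draw it back under the keeper's nose, then push the lever over past its toggle point until it lies fully down and holds the drawer shut by itself. Do it gently: do not ram the loop down on the keeper, do not slam the lever into its stop, and leave the other things where they are.

Things in the scene. Friction and masses are not known exactly. Their poses are not given: they have to be found in the camera images.
- extractor: Grey steel fume filter unit fixed on the bench, 190 mm wide (y), 90 mm high, x = -150 to +95 mm; latch on top along y = 0. Origin: on the bench below the lever's hinge. x = the latch's pull line, pointing level to the filter drawer, z up. The 44 mm thick drawer front closes the +x end; it stands out by s = 1 to 18 mm (NOT measured) and slides along x against 20 N of friction.
- keeper_shut (a point): extractor x = 110, y = 0, z = 125 mm: where the bar's centre sits with the drawer shut (drawn in, s = 0). The steel keeper stands on the drawer, 10 mm wide in y, and is s farther out: stem x = 89+s to 107+s; nose on its top, out to 114+s, z = 129.5 to 134.5. Free room down to z = 90 on both sides of it, so fingers can straddle it.
- slot_shut (a point): extractor x = 118.25, y = 0, z = 134.5 mm: centre of the keeper slot's mouth if the drawer were shut (s = 0); really s farther along +x. Slot: x = 114+s to 122.5+s, floor at z = 117; beyond it a guard lug to 140+s, as high as the nose (134.5). The bar goes down the slot, then towards -x under the nose against the stem; its centre is then at x = 110+s, z = 120 to 126.
- lever_hinge (a point): axis of the lever, along the extractor's y, 125 mm above the bench at x = 0, y = 0 of the extractor, between two 5 mm steel cheeks 38 mm apart over all that rise to 132 mm.
- handle (a point): middle of the lever's black grip, 70 mm from the hinge axis. The grip is a bar 10 mm thick, 26 mm wide (along y), from 38 to 90 mm from the hinge.
- latch_lever (a joint): lever angle, rad: 0 = grip straight up, grows as it tips to the extractor's -x; 1.571 = lying level at 125 mm above the bench, its stop; -1.0 = most towards the drawer. Stays where left (0.07 N m), follows when the loop is pulled. Loop hooked: heavy from about 0.5 rad, up to some 12 N at the grip's middle; past the toggle point (about 1.4) it snaps down. Over 45 N is abuse.
- latch_loop (a joint): angle of the loop against the lever, rad: the loop's slope above level (end raised) = this value + the lever angle. It stays where left by light friction (0.055 N m).
- loop_pin (a point): the pin on which the loop turns on the lever: 24 mm from the hinge axis, 0.175 rad (10 degrees) ahead of the grip's direction in the closing sense; it travels with the lever.
- loop_bar (a point): centre of the loop's cross bar, a 6 mm round bar along y at the loop's free end, 125.5 mm from the pin. The loop is two steel straps, 14 mm apart; its end piece, 24 mm over the straps, 12 mm high, reaches from 30 mm before the bar to 10 mm past it: pinch it across y, at the bar; the lever follows. It stretches under pull (18 N per mm, 14 mm at most). Over 25 N down on nose or guard bends it.
- spool_mid (a point): centre of a white plastic solder spool, 44 mm across and 44 mm high, standing on the extractor's top beside the latch. Leave alone.
- cleaner_mid (a point): centre of a black domed tip-cleaner pot, 66 mm across, 52 mm high, on the bench. Leave alone.
- driver_grip (a point): grip of a screwdriver lying on the bench. Leave alone.
- board_mid (a point): centre of a green circuit board, 100 x 70 mm, lying on the bench. Leave alone.

How it is judged (in metres and radians):
On the way, in this order (a step that is already met when the one before it is completed fails the run):
1. the loop's cross bar is down in the slot of the keeper, behind its nose (z of loop_bar in the frame of extractor below 0.1285 m and x of loop_bar in the frame of extractor between 0.1075 and 0.141 m), for 0.2 s.
2. the lever is pushed over past the toggle point with the loop stretched (value of joint latch_lever above 1.48 rad and distance between loop_bar and loop_pin above 0.1295 m), for 0.2 s.
At the end, for the whole second after the job is handed in: The lever lies down (1.48 rad or more) at rest; the loop is hooked behind the keeper and stretched by 4 mm or more, its bar at x = 107.5 to 113.5 mm and 115 to 131 mm up in the extractor's frame, so the drawer is drawn fully in (all of step 2 and velocity of joint latch_lever between -0.05 and 0.05 rad/s and z of loop_bar in the frame of extractor between 0.115 and 0.131 m and x of loop_bar in the frame of extractor between 0.1075 and 0.1135 m); the robot touches nothing.
It fails at once if the loop is rammed down on top of the keeper (over 25 N) (z of loop_bar in the frame of extractor above 0.1335 m and contact force between loop_end and drawer above 25 N).
It fails at once if the lever's grip is pushed with more than 45 N (contact force between latch_lever_c1 and anything else above 45 N).
It fails at once if a bystander is shoved by more than 20 mm (distance of any of spool_mid, cleaner_mid, driver_grip, board_mid from where it was at the start of the episode above 0.02 m).
It also fails if it takes over 64 s, if anything falls off the work surface, if the arm or the gripper's body presses on something with over 40 N, if the wrist force passes 120 N, or if a joint passes its speed limit or range.

## Working session

There is one attempt and no reset: what is moved stays moved. The work goes in short steps, Python scripts to look and compute and a tool call to move; the robot and the scene stay as the last step left them, time stands still between calls to the robot, and variables do not carry over. Pictures are saved under pics/ and viewed, about 8 in all and at most 12, crops included, and the job is handed in when it is done.

Besides the shell and the picture viewer there is one more tool, called after ">>>" by a JSON object that holds its "fn" and its "kwargs", one argument or row to a line. step_arm: Moves the arm, as the interface text tells. Its arguments: {"type":"object","properties":{"commands":{"type":"array","items":{"type":"array"}},"force":{"type":"number"}},"required":["commands"]}

```bash
mkdir -p pics
python3 - <<'E'
from rig import *
import cv2
s=sense();print(s)
for n in("top","side"):
    print(n,camera_model(n)); cv2.imwrite(f"pics/{n}0.png",grab_frame(n))
E
```

```text
{'clock': 0.0, 'qpos': array([ 1.11860290e+00,  3.53639801e-01,  1.63413722e+00,  4.30002563e-05,
        1.15518191e+00, -2.38983693e-03]), 'qvel': array([ 2.37875815e-03, -4.17534305e-04, -8.88243667e-04, -6.70866616e-04,
       -7.86032608e-04, -5.61651072e-05]), 'joint_efforts': array([ 8.99250299e-04, -6.05224586e+01, -3.42073846e+01, -6.00477074e-05,
        9.00522340e-03,  2.64598037e-05]), 'eef_pos': array([271.62878905, 562.62766475, 403.96540391]), 'tcp_rot': array([-3.14022647e+00, -4.25808978e-05,  2.69177165e+00]), 'contact_force': array([-0.51525145,  0.57337137, -0.11800564]), 'wrist_torque': array([-0.03408702,  0.03464476, -0.01709013]), 'opening': 0.9984638820222573}
top {'fx': 435.3147032712389, 'fy': 435.3147032712389, 'cx': 317.16698894263095, 'cy': 244.04656262103606, 'R': array([[ 0.02785932, -0.99935171, -0.02280409],
       [-0.99882254, -0.02692368, -0.04035657],
       [ 0.03971644,  0.02390155, -0.99892508]]), 't': array([ -19.36464177,  543.8558871 , 1295.34485409])}
side {'fx': 524.0145445660389, 'fy': 524.0145445660389, 'cx': 332.2500602204748, 'cy': 234.52678640925285, 'R': array([[ 0.99942781, -0.03276249, -0.00840647],
       [-0.02426579, -0.52136743, -0.85298721],
       [ 0.02356312,  0.85270313, -0.52186411]]), 't': array([-545.80993203,  107.31385208, 1306.93279606])}
```

View pics/top0.png

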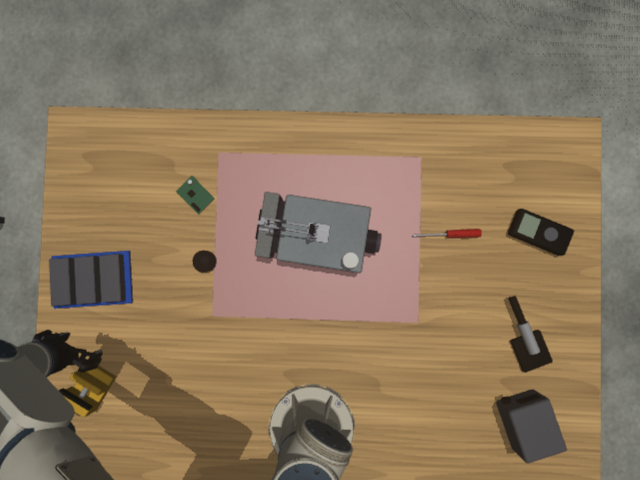

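View pics/side0.png

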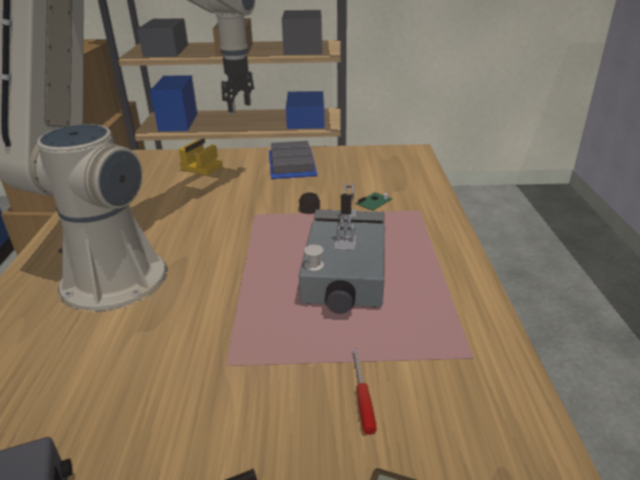

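Top: extractor around (315,232), drawer at the left (269,226), lever around (300,228), spool at (350,260). Side: grip stands at about (347,200). Enlarged crops next.

Run:
```python
import cv2
a=cv2.imread("pics/top0.png")[180:290,245:395]; b=cv2.imread("pics/side0.png")[175:320,285:405]
cv2.imwrite("pics/c1.png",cv2.resize(a,None,fx=5.3,fy=5.3,interpolation=cv2.INTER_CUBIC))
cv2.imwrite("pics/c2.png",cv2.resize(b,None,fx=4,fy=4,interpolation=cv2.INTER_CUBIC))
```

```text
(no output)
```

View pics/c1.png

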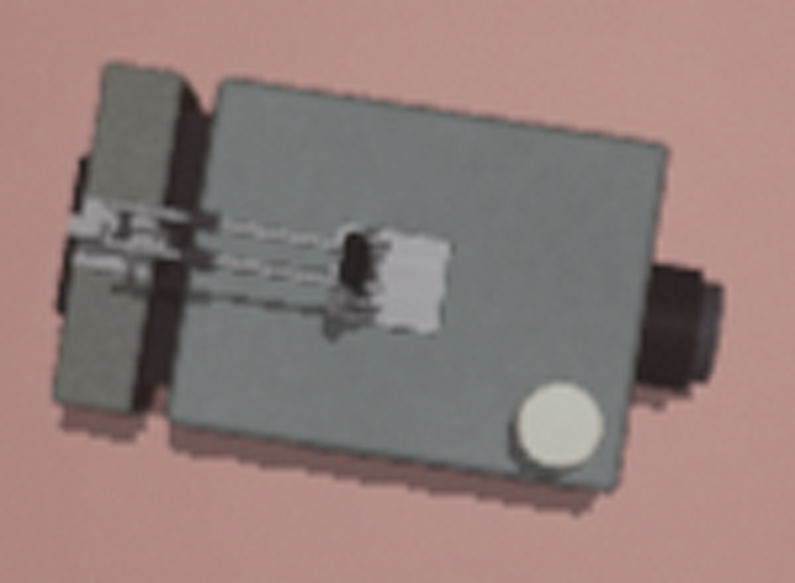

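View pics/c2.png

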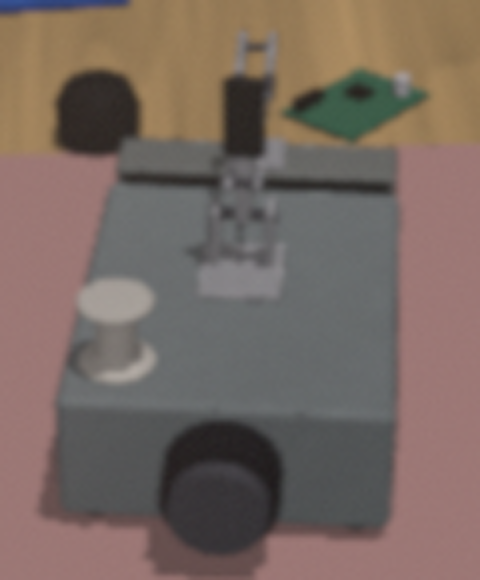

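```bash
cat > h.py <<'E'
import numpy as np, cv2
from rig import *
from scipy.optimize import least_squares
def proj(n,X):
    c=camera_model(n); p=c["R"]@np.asarray(X,float)+c["t"]
    return np.array([c["fx"]*p[0]/p[2]+c["cx"],c["fy"]*p[1]/p[2]+c["cy"]])
def ray(n,u,v,z):
    c=camera_model(n);R=c["R"];o=-R.T@c["t"];d=R.T@[(u-c["cx"])/c["fx"],(v-c["cy"])/c["fy"],1]
    return o+d*(z-o[2])/d[2]
def E2W(q,p):
    c,s=np.cos(q[2]),np.sin(q[2]); return np.array([q[0]+c*p[0]-s*p[1],q[1]+s*p[0]+c*p[1],p[2]])
def W2E(q,p):
    c,s=np.cos(q[2]),np.sin(q[2]);d=np.asarray(p)[:2]-q[:2]; return np.array([c*d[0]+s*d[1],-s*d[0]+c*d[1],p[2]])
def lev(a,r,off=0): return np.array([-r*np.sin(a+off),0,125+r*np.cos(a+off)])
def bar(a,l,r=125.5):
    return lev(a,24,.175)+r*np.array([np.cos(a+l),0,np.sin(a+l)])
E
python3 - <<'E'
from h import *
T=lambda u,v:(245+u/5.3,180+v/5.3)
S=lambda u,v:(285+u/4,175+v/4)
def res(p):
    q=p[:3];a,l,s=p[3:6];r=[]
    # extractor +y is: x axis -> world +y => +y -> world -x (towards robot = image bottom in top)
    C=[("top",(95,-95,90),T(222,80)),("top",(-150,-95,90),T(666,147)),("top",(-150,95,90),T(615,490)),("top",(95,95,90),T(170,422)),
     ("side",(-150,95,90),S(62,408)),("side",(-150,-95,90),S(392,412)),("side",(95,95,90),S(112,187)),("side",(95,-95,90),S(397,192)),
     ("top",(139+s,-95,90),T(107,65)),("top",(139+s,95,90),T(58,402)),("top",(95+s,-95,90),T(183,75)),("top",(95+s,95,90),T(135,410)),
     ("side",lev(a,90),S(245,82)),("side",lev(a,38),S(243,152)),("side",bar(a,l,135.5),S(257,34)),("top",bar(a,l,135.5),T(74,232))]
    for n,P,o in C: r.append(proj(n,E2W(q,P))-o)
    return np.concatenate(r)
f=least_squares(res,[50,650,1.5,-.3,.3,10],loss="soft_l1")
print(f.x.round(3));print(f.fun.reshape(-1,2).round(1))
a,l=f.x[3:5];print(bar(a,l),E2W(f.x[:3],bar(a,l)),"slope",a+l)
np.save("q.npy",f.x)
E
```

```text
Traceback (most recent call last):
  File "h.py", line 5, in proj
    c=camera_model(n); p=c["R"]@np.asarray(X,float)+c["t"]
ValueError: time passes only in moves, steps and waits
```

```bash
sed -i 's/^def proj/CM={n:camera_model(n) for n in("top","side")}\ndef proj/; s/c=camera_model(n)/c=CM[n]/' h.py
cat > fit.py <<'E'
from h import *
T=lambda u,v:(245+u/5.3,180+v/5.3)
S=lambda u,v:(285+u/4,175+v/4)
def res(p):
    q=p[:3];a,l,s=p[3:6];r=[]
    C=[("top",(95,-95,90),T(222,80)),("top",(-150,-95,90),T(666,147)),("top",(-150,95,90),T(615,490)),("top",(95,95,90),T(170,422)),
     ("side",(-150,95,90),S(62,408)),("side",(-150,-95,90),S(392,412)),("side",(95,95,90),S(112,187)),("side",(95,-95,90),S(397,192)),
     ("top",(139+s,-95,90),T(107,65)),("top",(139+s,95,90),T(58,402)),("top",(95+s,-95,90),T(183,75)),("top",(95+s,95,90),T(135,410)),
     ("side",lev(a,90),S(245,82)),("side",lev(a,38),S(243,152)),("side",bar(a,l,135.5),S(257,34)),("top",bar(a,l,135.5),T(74,232))]
    for n,P,o in C: r.append(proj(n,E2W(q,P))-o)
    return np.concatenate(r)
f=least_squares(res,[550,0,1.5,-.3,.3,10],loss="soft_l1")
print(f.x.round(3));print(f.fun.reshape(-1,2).round(1).tolist())
a,l=f.x[3:5];print(bar(a,l),E2W(f.x[:3],bar(a,l)),"slope",a+l)
np.save("q.npy",f.x)
E
python3 fit.py
```

```text
[576.784   1.306   1.455  -0.928   1.154  17.477]
[[-0.4, -1.6], [1.6, -2.2], [1.8, -0.1], [-0.4, 0.2], [-3.3, -1.4], [0.7, 1.3], [-2.6, -1.5], [-0.5, -0.2], [-0.1, -1.8], [-0.8, 0.9], [0.9, -1.5], [0.1, 1.6], [0.3, -0.6], [-0.3, 1.2], [-1.0, 0.0], [-0.6, -2.6]]
[138.72845342   0.         170.62773379] [592.86076029 139.0995879  170.62773379] slope 0.2260167733697065
```

```bash
sed -i 's/("side",bar(a,l,135.5)/("top",lev(a,85),T(355,260)),("top",lev(a,42),T(360,265)),&/; s/1.5,-.3,.3,10/1.5,0,.3,10/' fit.py; python3 fit.py
python3 - <<'E'
from h import *
a=cv2.imread("pics/top0.png")[205:265,250:340]; b=cv2.imread("pics/side0.png")[180:245,325:375]
A=cv2.resize(a,None,fx=6,fy=6,interpolation=cv2.INTER_CUBIC);B=cv2.resize(b,(300,390),interpolation=cv2.INTER_CUBIC)
B=B[:360]; cv2.imwrite("pics/c3.png",cv2.convertScaleAbs(np.hstack([A[:,:490],B]),alpha=1.4))
E
```

```text
[ 5.77052e+02  3.30300e+00  1.45400e+00 -2.20000e-02  2.65000e-01
  1.54740e+01]
[[-1.1, -1.7], [0.9, -2.2], [1.1, -0.2], [-1.2, 0.1], [-3.3, -1.9], [0.7, 0.8], [-2.5, -1.9], [-0.5, -0.6], [-0.0, -1.8], [-0.8, 0.8], [0.9, -1.6], [0.0, 1.5], [-1.4, -1.1], [-1.0, 1.3], [0.0, -1.2], [-0.0, -0.9], [-1.3, 0.2], [5.9, -2.0]]
[118.12313152   0.         179.01478748] [590.83591717 120.61969079 179.01478748] slope 0.24381317406153968
```

View pics/c3.png

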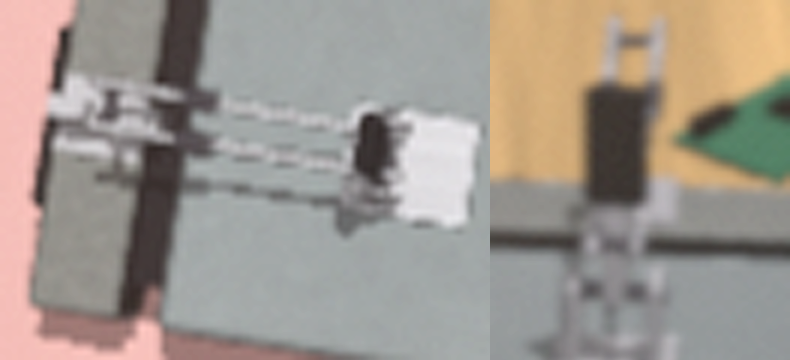

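>>> {"fn": "step_arm", "kwargs": {
  "commands": [
    [[0, 0, 0], 0.155, 1],
    [[0, 0, 0], 0.155, 1],
    [[0, 0, 0], 0.155, 1],
    [[0, 0, 0], 0.155, 1],
    [[0, 0, 0], 0.155, 1],
    [[0, 0, 0], 0.155, 1],
    [[0, 0, 0], 0.155, 1],
    [[0, 0, 0], 0.155, 1],
    [[-38, 34, 0], 0, 1],
    [[-38, 34, 0], 0, 1],
    [[-38, 34, 0], 0, 1],
    [[-38, 34, 0], 0, 1],
    [[-38, 34, 0], 0, 1],
    [[-38, 34, 0], 0, 1],
    [[-38, 34, 0], 0, 1],
    [[-38, 34, 0], 0, 1],
    [[-38, 34, 0], 0, 1],
    [[-38, 34, 0], 0, 1]
  ],
  "force": 30
}}

```text
clock: 2.35
eef_pos: [551.8, 121.3, 399.9]
tcp_rot: [-3.137, 0.01, 1.415]
contact_force: [0.4, 0.2, 0.1]
opening: 0.997
```

Run:
```python
from h import *
q=np.load("q.npy")
for a,l in((-.022,.265),(-.02,.2),(-.02,.3),(-.02,.4)):
  for n,o,k in(("top",(250,205),6),("side",(325,180),6)):
    P=proj(n,E2W(q,bar(a,l)));print(n,a,l,bar(a,l).round(),P.round(1),((P-o)*k).round())
```

```text
top -0.022 0.265 [118.   0. 179.] [268.6 222.4] [112. 105.]
side -0.022 0.265 [118.   0. 179.] [347.7 186.3] [136.  38.]
top -0.02 0.2 [120.   0. 171.] [268.4 222.6] [110. 106.]
side -0.02 0.2 [120.   0. 171.] [347.7 188.7] [136.  52.]
top -0.02 0.3 [117.   0. 183.] [268.8 222.3] [113. 104.]
side -0.02 0.3 [117.   0. 183.] [347.7 184.9] [136.  29.]
top -0.02 0.4 [113.   0. 195.] [269.8 222.2] [119. 103.]
side -0.02 0.4 [113.   0. 195.] [347.6 181.3] [136.   8.]
```

```bash
cat >> h.py <<'E'
from scipy.spatial.transform import Rotation as Ro
q=np.load("q.npy")[:3]
def grasp(L=155):
    s=sense();R=Ro.from_euler("xyz",s["tcp_rot"]).as_matrix()
    return W2E(q,s["eef_pos"]+L*R[:,2]),R,s
def to(P):
    g,R,s=grasp(); print("t",s["clock"],"ext grasp",g.round(1),"F",s["contact_force"].round(1),"op",round(s["opening"],3),"yaw",s["tcp_rot"].round(3))
    print("tool shift",(R.T@(E2W(q,P)-E2W(q,g))).round(1),"turn",round(s["tcp_rot"][2]-q[2],3))
E
python3 -c "
from h import *
to([118,-1.5,200])"
```

```text
t 2.35 ext grasp [112.7  39.7 244.9] F [0.4 0.2 0.1] op 0.997 yaw [-3.137  0.01   1.415]
tool shift [ 7.3 41.1 44.7] turn -0.039
```

>>> {"fn": "step_arm", "kwargs": {
  "commands": [
    [[4, 21, 0], -0.02, 1],
    [[3, 20, 0], -0.02, 1],
    [[0, 0, 0], 0, 1],
    [[0, 0, 20], 0, 0.65]
  ]
}}

```text
clock: 2.85
eef_pos: [595.4, 117.9, 379.2]
tcp_rot: [-3.137, 0.01, 1.45]
contact_force: [0.8, -0.4, -0.1]
opening: 0.812
```

Run:
```python
from h import *
to([118,-1.5,179])
a=grab_frame("top")[205:265,250:340]; b=grab_frame("side")[165:245,320:380]
A=cv2.resize(a,None,fx=6,fy=6,interpolation=cv2.INTER_CUBIC);B=cv2.resize(b,(270,360),interpolation=cv2.INTER_CUBIC)
cv2.imwrite("pics/c4.png",cv2.convertScaleAbs(np.hstack([A[:,:490],B]),alpha=1.4))
g,R,s=grasp(173)
for n in("top","side"):print(n,proj(n,E2W(q,g)))
```

```text
t 2.85 ext grasp [114.4  -4.1 224.2] F [ 0.8 -0.4 -0.1] op 0.812 yaw [-3.137  0.01   1.45 ]
tool shift [ 4.1 -2.4 45.2] turn -0.004
top [269.17647611 221.20152532]
side [348.31451894 178.30756789]
```

View pics/c4.png

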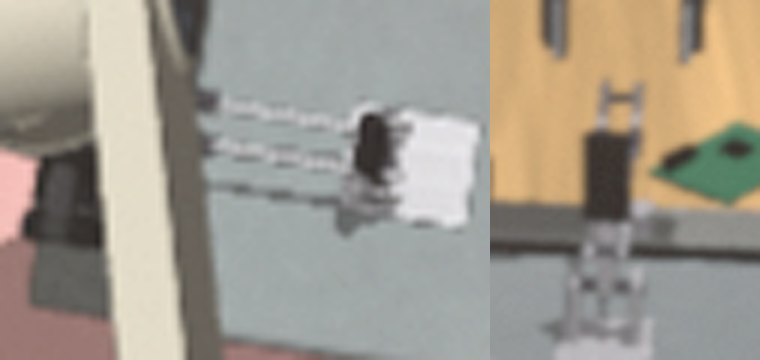

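The picture shows the open fingers (553,50) and (690,50) symmetric about the loop's bar (622,97), so the tool is centred across the loop. I'll go down and close.

>>> {"fn": "step_arm", "kwargs": {
  "commands": [
    [[2, 0, 15], 0, 0.6],
    [[2, 0, 15], 0, 0.6],
    [[0, 0, 12], 0, 0.6],
    [[0, 0, 3], 0, 0.6],
    [[0, 0, 0], 0, 0.4],
    [[0, 0, 0], 0, 0.2],
    [[0, 0, 0], 0, 0],
    [[0, 0, 0], 0, 0],
    [[0, 0, 0], 0, 0],
    [[0, 0, 0], 0, 0]
  ],
  "force": 40
}}

```text
clock: 4.2
eef_pos: [593.4, 121.9, 329.9]
tcp_rot: [-3.132, 0.011, 1.45]
contact_force: [0.2, -0.7, -1.6]
opening: 0.274
```

Run:
```python
from h import *
to([133.7,-4,160])
b=grab_frame("side")[165:245,320:400]
cv2.imwrite("pics/c5.png",cv2.convertScaleAbs(cv2.resize(b,(480,480),interpolation=cv2.INTER_CUBIC),alpha=1.4))
```

```text
t 4.2 ext grasp [118.   -0.9 174.9] F [ 0.2 -0.7 -1.6] op 0.274 yaw [-3.132  0.011  1.45 ]
tool shift [15.9  3.2 14.7] turn -0.003
```

View pics/c5.png

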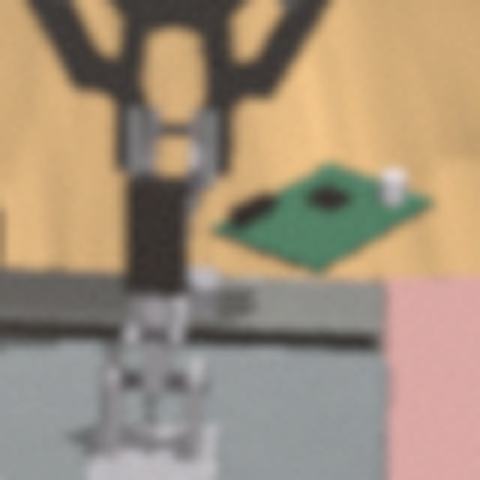

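Gripped (opening 0.274 ≈ 23 mm); the bar at (173,128) sits about 4 mm above the grasp point. Next: carry it to above the slot.

>>> {"fn": "step_arm", "kwargs": {
  "commands": [
    [[3, 0, 4], 0, 0],
    [[3, 0, 4], 0, 0],
    [[3, 0, 4], 0, 0],
    [[3, 0, 4], 0, 0],
    [[3, 0, 4], 0, 0],
    [[1, 0, 4], 0, 0],
    [[0, 0, 3], 0, 0],
    [[0, 0, 0], 0, 0]
  ]
}}

```text
clock: 5.25
eef_pos: [595.1, 135.8, 300.9]
tcp_rot: [-3.132, 0.018, 1.452]
contact_force: [-0.6, -1.8, 1.3]
opening: 0.273
```

Run:
```python
from h import *
to([133.7,-1,136])
b=grab_frame("side")[165:235,320:400];a=grab_frame("top")[205:265,250:340]
A=cv2.resize(a,(315,420));B=cv2.resize(b,(480,420),interpolation=cv2.INTER_CUBIC)
cv2.imwrite("pics/c6.png",cv2.convertScaleAbs(np.hstack([B,A]),alpha=1.4))
for P in ([133.7,-1,147],[129.5,-1,134.5],[129.5,-6,134.5]):print((proj("side",E2W(q,P))-[320,165])*6)
```

```text
t 5.25 ext grasp [130.8  -1.  145.9] F [-0.6 -1.8  1.3] op 0.273 yaw [-3.132  0.018  1.452]
tool shift [3.  0.  9.9] turn -0.001
[170.13909858 178.20741082]
[169.35743475 208.36242504]
[180.87895771 208.72792649]
```

View pics/c6.png

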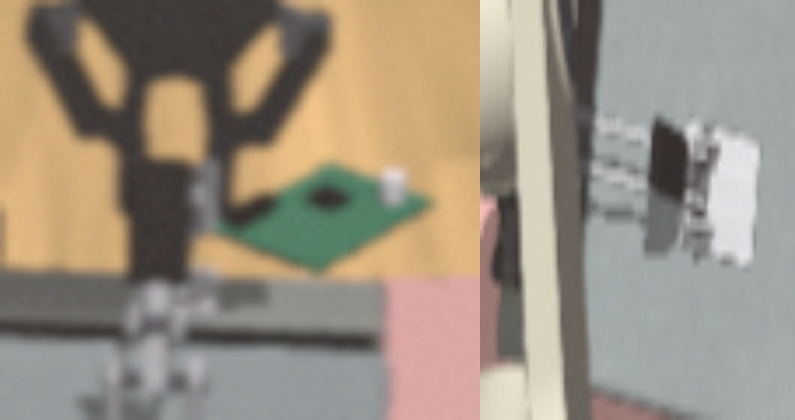

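>>> {"fn": "step_arm", "kwargs": {
  "commands": [
    [[1.5, 0, 3], 0, 0],
    [[1.5, 0, 3], 0, 0],
    [[0.5, 0, 2], 0, 0],
    [[0.5, 0, 1], 0, 0],
    [[0, 0, 0], 0, 0]
  ]
}}

```text
clock: 5.98
eef_pos: [595.5, 139.0, 291.5]
tcp_rot: [-3.133, 0.02, 1.453]
contact_force: [-0.1, -4.0, 0.5]
opening: 0.274
```

```bash
python3 -c "
from h import *
to([133.7,-1,130])"
```

```text
t 5.975 ext grasp [133.8  -1.1 136.5] F [-0.1 -4.   0.5] op 0.274 yaw [-3.133  0.02   1.453]
tool shift [ 0.  -0.   6.5] turn -0.001
```

>>> {"fn": "step_arm", "kwargs": {
  "commands": [
    [[0, 0, 1.5], 0, 0],
    [[0, 0, 1.5], 0, 0],
    [[0, 0, 0], 0, 0]
  ]
}}

```text
clock: 6.35
eef_pos: [595.4, 139.2, 288.4]
tcp_rot: [-3.133, 0.019, 1.452]
contact_force: [-0.3, -2.4, -0.0]
opening: 0.272
```

>>> {"fn": "step_arm", "kwargs": {
  "commands": [
    [[0, 0, 1.5], 0, 0],
    [[0, 0, 1.5], 0, 0],
    [[0, 0, 0], 0, 0]
  ]
}}

```text
clock: 6.72
eef_pos: [595.4, 139.4, 285.3]
tcp_rot: [-3.133, 0.019, 1.452]
contact_force: [-0.8, -2.5, 1.0]
opening: 0.268
```

>>> {"fn": "step_arm", "kwargs": {
  "commands": [
    [[0, 0, 1.5], 0, 0],
    [[0, 0, 1], 0, 0],
    [[0, 0, 0], 0, 0]
  ]
}}

```text
clock: 7.1
eef_pos: [595.5, 139.4, 282.7]
tcp_rot: [-3.133, 0.019, 1.452]
contact_force: [-0.7, -2.0, 1.2]
opening: 0.276
```

>>> {"fn": "step_arm", "kwargs": {
  "commands": [
    [[0, 0, 1.5], 0, 0],
    [[0, 0, 1], 0, 0],
    [[0, 0, 0], 0, 0]
  ]
}}

```text
clock: 7.48
eef_pos: [595.4, 139.4, 280.2]
tcp_rot: [-3.133, 0.019, 1.452]
contact_force: [-0.0, -1.4, 2.1]
opening: 0.273
```

>>> {"fn": "step_arm", "kwargs": {
  "commands": [
    [[0, 0, 1.5], 0, 0],
    [[0, 0, 1], 0, 0],
    [[0, 0, 0], 0, 0]
  ]
}}

```text
clock: 7.85
eef_pos: [595.4, 139.5, 277.5]
tcp_rot: [-3.133, 0.018, 1.452]
contact_force: [-0.5, -1.3, 1.6]
opening: 0.272
```

>>> {"fn": "step_arm", "kwargs": {
  "commands": [
    [[0, 0, 1.5], 0, 0],
    [[0, 0, 1], 0, 0],
    [[0, 0, 0], 0, 0]
  ]
}}

```text
clock: 8.22
eef_pos: [595.4, 139.5, 274.8]
tcp_rot: [-3.133, 0.018, 1.452]
contact_force: [-0.5, -0.4, 1.6]
opening: 0.272
```

```bash
python3 -c "
from h import *
to([125.5,-1,120])"
```

```text
t 8.225 ext grasp [134.6  -1.1 119.9] F [-0.5 -0.4  1.6] op 0.272 yaw [-3.133  0.018  1.452]
tool shift [-9.1 -0.1  0. ] turn -0.002
```

>>> {"fn": "step_arm", "kwargs": {
  "commands": [
    [[-2, 0, 0], 0, 0],
    [[-2, 0, 0], 0, 0],
    [[-2, 0, 0], 0, 0],
    [[0, 0, 0], 0, 0]
  ]
}}

```text
clock: 8.72
eef_pos: [595.1, 136.8, 275.0]
tcp_rot: [-3.135, 0.011, 1.451]
contact_force: [-0.8, -1.0, 1.9]
opening: 0.271
```

>>> {"fn": "step_arm", "kwargs": {
  "commands": [
    [[-1.5, 0, 0], 0, 0],
    [[-1.5, 0, 0], 0, 0],
    [[0, 0, 0], 0, 0]
  ]
}}

```text
clock: 9.1
eef_pos: [594.9, 135.4, 275.3]
tcp_rot: [-3.135, 0.007, 1.45]
contact_force: [-0.9, 0.8, 1.7]
opening: 0.277
```

```bash
python3 -c "
from h import *
to([125.5,-1,120])"
```

```text
t 9.1 ext grasp [132.2  -1.4 120.3] F [-0.9  0.8  1.7] op 0.277 yaw [-3.135  0.007  1.45 ]
tool shift [-6.7 -0.3  0.4] turn -0.003
```

>>> {"fn": "step_arm", "kwargs": {
  "commands": [
    [[-2.5, 0, 0], 0, 0],
    [[-2.5, 0, 0], 0, 0],
    [[-2.5, 0, 0], 0, 0],
    [[0, 0, 0], 0, 0]
  ]
}}

```text
clock: 9.6
eef_pos: [594.2, 129.7, 275.4]
tcp_rot: [-3.136, 0.002, 1.449]
contact_force: [-0.1, 0.8, 1.9]
opening: 0.275
```

>>> {"fn": "step_arm", "kwargs": {
  "commands": [
    [[-2.5, 0, 0], 0, 0],
    [[-2.5, 0, 0], 0, 0],
    [[0, 0, 0], 0, 0]
  ]
}}

```text
clock: 9.98
eef_pos: [593.7, 126.5, 275.5]
tcp_rot: [-3.136, -0.003, 1.447]
contact_force: [-1.7, 0.4, 1.3]
opening: 0.277
```

```bash
python3 -c "
from h import *
to([125.5,-1,120])"
```

```text
t 9.975 ext grasp [124.8  -1.3 120.5] F [-1.7  0.4  1.3] op 0.277 yaw [-3.136e+00 -3.000e-03  1.447e+00]
tool shift [ 0.7 -0.3  0.5] turn -0.007
```

>>> {"fn": "step_arm", "kwargs": {
  "commands": [
    [[-2, 0, 0], 0, 0],
    [[0, 0, 0], 0, 0]
  ]
}}

```text
clock: 10.22
eef_pos: [593.6, 125.9, 275.5]
tcp_rot: [-3.137, -0.006, 1.447]
contact_force: [0.2, 0.7, 0.9]
opening: 0.273
```

>>> {"fn": "step_arm", "kwargs": {
  "commands": [
    [[-2, 0, 0], 0, 0],
    [[0, 0, 0], 0, 0]
  ]
}}

```text
clock: 10.48
eef_pos: [593.5, 125.4, 275.5]
tcp_rot: [-3.137, -0.009, 1.447]
contact_force: [-0.5, 1.7, 2.0]
opening: 0.269
```

Run:
```python
from h import *
to([125.5,-1,120])
b=grab_frame("side")[165:235,320:400];a=grab_frame("top")[205:265,250:340]
A=cv2.resize(a,(315,420));B=cv2.resize(b,(480,420),interpolation=cv2.INTER_CUBIC)
cv2.imwrite("pics/c7.png",cv2.convertScaleAbs(np.hstack([B,A]),alpha=1.4))
```

```text
t 10.475 ext grasp [124.6  -1.4 120.5] F [-0.5  1.7  2. ] op 0.269 yaw [-3.137 -0.009  1.447]
tool shift [ 0.9 -0.4  0.5] turn -0.007
```

View pics/c7.png

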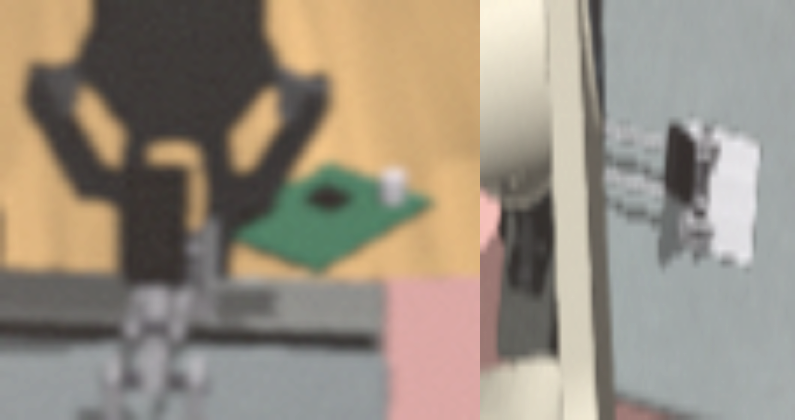

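>>> {"fn": "step_arm", "kwargs": {
  "commands": [
    [[-3, 0, 0], 0, 0],
    [[-3, 0, 0], 0, 0],
    [[0, 0, 0], 0, 0]
  ]
}}

```text
clock: 10.95
eef_pos: [592.9, 123.3, 275.5]
tcp_rot: [-3.138, -0.019, 1.442]
contact_force: [-1.6, -2.8, 1.7]
opening: 0.276
```

```bash
python3 -c "
from h import *
to([125.5,-1,120])"
```

```text
t 10.95 ext grasp [123.9  -1.2 120.5] F [-1.6 -2.8  1.7] op 0.276 yaw [-3.138 -0.019  1.442]
tool shift [ 1.6 -0.2  0.5] turn -0.012
```

>>> {"fn": "step_arm", "kwargs": {
  "commands": [
    [[0, 0, -2.5], 0, 0],
    [[0, 0, -2.5], 0, 0],
    [[0, 0, -2.5], 0, 0],
    [[0, 0, 0], 0, 0]
  ]
}}

```text
clock: 11.45
eef_pos: [592.8, 122.6, 281.8]
tcp_rot: [-3.137, -0.019, 1.442]
contact_force: [2.0, 5.3, -6.4]
opening: 0.269
```

```bash
python3 -c "
from h import *
to([125.5,-1,120]);print(sense()['wrist_torque'])"
```

```text
t 11.45 ext grasp [123.2  -1.1 126.8] F [ 2.   5.3 -6.4] op 0.269 yaw [-3.137 -0.019  1.442]
tool shift [ 2.1 -0.1  6.8] turn -0.012
[ 0.94050301 -0.28922595  0.18043488]
```

>>> {"fn": "step_arm", "kwargs": {
  "commands": [
    [[0, 0, -2], 0, 0],
    [[0, 0, -1], 0, 0],
    [[0, 0, 0], 0, 0]
  ]
}}

```text
clock: 11.82
eef_pos: [593.0, 122.5, 281.6]
tcp_rot: [-3.136, -0.019, 1.443]
contact_force: [1.0, 4.3, -1.2]
opening: 0.272
```

Blocked both towards -x (stem) and upward (nose): hooked. Release and rise straight.

>>> {"fn": "step_arm", "kwargs": {
  "commands": [
    [[0, 0, 2], 0, 0],
    [[0, 0, 0], 0, 0.3],
    [[0, 0, 0], 0, 0.4],
    [[0, 0, 0], 0, 0.55],
    [[0, 0, 0], 0, 0.55],
    [[0, 0, -10], 0, 0.55],
    [[0, 0, -20], 0, 0.55],
    [[0, 0, -30], 0, 0.55],
    [[0, 0, -30], 0, 0.55],
    [[0, 0, -20], 0, 0.55],
    [[0, 0, 0], 0, 0.3]
  ]
}}

```text
clock: 13.2
eef_pos: [593.3, 119.3, 397.1]
tcp_rot: [-3.138, -0.017, 1.443]
contact_force: [0.0, 0.0, -0.3]
opening: 0.351
```

Run:
```python
from h import *
to([45,-1,207])
T=lambda u,v:(245+u/5.3,180+v/5.3)
print("spool",W2E(q,ray("top",*T(560,425),134)))
b=grab_frame("side")[165:245,320:380];a=grab_frame("top")[205:265,250:340]
A=cv2.resize(a,None,fx=6,fy=6,interpolation=cv2.INTER_CUBIC);B=cv2.resize(b,(270,360),interpolation=cv2.INTER_CUBIC)
cv2.imwrite("pics/c8.png",cv2.convertScaleAbs(np.hstack([A,B[:,:255]]),alpha=1.4))
for a in(-.5,-.4,-.3,-.2):print(a,[((proj("side",E2W(q,lev(a,r)))-[320,165])*4.5).round() for r in(38,90)],[((proj("top",E2W(q,lev(a,r)))-[250,205])*6).round() for r in(38,90)])
```

```text
t 13.2 ext grasp [119.7  -2.1 242.2] F [ 0.   0.  -0.3] op 0.351 yaw [-3.138 -0.017  1.443]
tool shift [-75.3  -0.2  33.9] turn -0.011
spool [-111.14353696   66.54461475  134.        ]
-0.5 [array([113., 213.]), array([117., 116.])] [array([339., 141.]), array([277., 124.])]
-0.4 [array([113., 214.]), array([116., 116.])] [array([347., 141.]), array([295., 126.])]
-0.3 [array([113., 215.]), array([115., 118.])] [array([355., 142.]), array([314., 128.])]
-0.2 [array([112., 217.]), array([114., 122.])] [array([363., 143.]), array([334., 131.])]
```

View pics/c8.png

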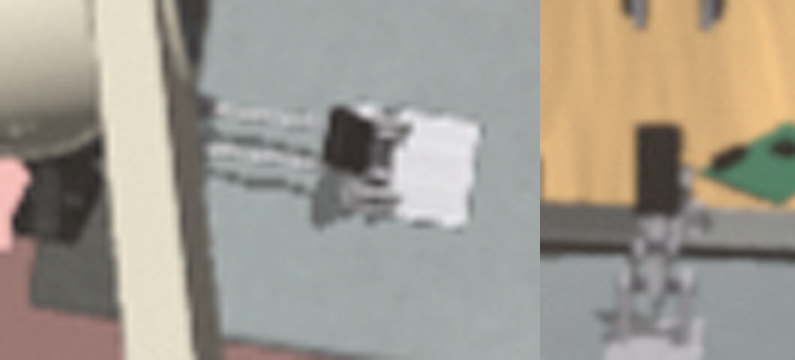

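>>> {"fn": "step_arm", "kwargs": {
  "commands": [
    [[-25, 0, 0], 0, 0],
    [[-25, 0, 0], -0.01, 0],
    [[-18, 0, 0], 0, 0],
    [[0, 0, 0], 0, 0],
    [[0, 0, 14], 0, 0],
    [[0, 0, 14], 0, 0],
    [[0, 0, 0], 0, 0]
  ]
}}

```text
clock: 14.18
eef_pos: [582.3, 52.0, 358.2]
tcp_rot: [-3.127, -0.015, 1.454]
contact_force: [-0.6, 0.5, 0.1]
opening: -0.003
```

```bash
python3 -c "
from h import *
to([-22,-1,213])"
```

```text
t 14.175 ext grasp [ 51.3   2.7 203.3] F [-0.6  0.5  0.1] op -0.003 yaw [-3.127 -0.015  1.454]
tool shift [-73.2   3.6 -10.9] turn -0.0
```

>>> {"fn": "step_arm", "kwargs": {
  "commands": [
    [[-5, 3, -5], 0, 0],
    [[-6, 0, -4], 0, 0],
    [[-6, 0, 0], 0, 0],
    [[-6, 0, 0], 0, 0],
    [[-6, 0, 0], 0, 0],
    [[-6, 0, 0], 0, 0],
    [[-6, 0, 0], 0, 0],
    [[-6, 0, 0], 0, 0]
  ]
}}

```text
clock: 15.18
eef_pos: [580.2, 6.6, 370.3]
tcp_rot: [-3.13, -0.028, 1.452]
contact_force: [1.6, 8.1, -3.8]
opening: 0.001
```

```bash
python3 -c "
from h import *
to([-22,-1,213])"
```

```text
t 15.175 ext grasp [  8.   -1.  215.4] F [ 1.6  8.1 -3.8] op 0.001 yaw [-3.13  -0.028  1.452]
tool shift [-30.1   0.1   1.6] turn -0.002
```

>>> {"fn": "step_arm", "kwargs": {
  "commands": [
    [[-6, 0, 0], 0, 0],
    [[-6, 0, 0], 0, 0],
    [[-6, 0, 1], 0, 0],
    [[-6, 0, 1], 0, 0],
    [[-6, 0, 1], 0, 0]
  ]
}}

```text
clock: 15.8
eef_pos: [576.4, -21.1, 366.3]
tcp_rot: [-3.131, -0.04, 1.449]
contact_force: [0.7, 7.1, -1.1]
opening: -0.002
```

```bash
python3 -c "
from h import *
to([-41.5,-1,201])"
```

```text
t 15.8 ext grasp [-18.2  -0.6 211.4] F [ 0.7  7.1 -1.1] op -0.002 yaw [-3.131 -0.04   1.449]
tool shift [-23.7   0.6   9.4] turn -0.005
```

>>> {"fn": "step_arm", "kwargs": {
  "commands": [
    [[-5, 0, 1.5], 0, 0],
    [[-5, 0, 2], 0, 0],
    [[-5, 0, 2.5], 0, 0],
    [[-5, 0, 3], 0, 0]
  ]
}}

```text
clock: 16.3
eef_pos: [573.9, -38.7, 357.5]
tcp_rot: [-3.133, -0.05, 1.446]
contact_force: [0.5, 9.5, 3.0]
opening: -0.003
```

```bash
python3 -c "
from h import *
to([-56,-1,183])"
```

```text
t 16.3 ext grasp [-34.3  -0.5 202.7] F [0.5 9.5 3. ] op -0.003 yaw [-3.133 -0.05   1.446]
tool shift [-22.7   0.9  18.5] turn -0.008
```

>>> {"fn": "step_arm", "kwargs": {
  "commands": [
    [[-5, 0, 2], 0, 0],
    [[-5, 0, 2], 0, 0],
    [[-5, 0, 3], 0, 0],
    [[-4, 0, 4], 0, 0]
  ]
}}

```text
clock: 16.8
eef_pos: [571.9, -53.4, 347.8]
tcp_rot: [-3.135, -0.064, 1.442]
contact_force: [-3.1, 5.7, 8.5]
opening: -0.001
```

```bash
python3 -c "
from h import *
to([-60,-1,176])"
```

```text
t 16.8 ext grasp [-46.9  -0.6 193.1] F [-3.1  5.7  8.5] op -0.001 yaw [-3.135 -0.064  1.442]
tool shift [-14.1   0.6  16.2] turn -0.012
```

>>> {"fn": "step_arm", "kwargs": {
  "commands": [
    [[-4, 0, 3.5], 0, 0],
    [[-4, 0, 4], 0, 0],
    [[-3.5, 0, 4.5], 0, 0],
    [[-3, 0, 5], 0, 0]
  ]
}}

```text
clock: 17.3
eef_pos: [570.0, -64.6, 333.2]
tcp_rot: [-3.138, -0.073, 1.44]
contact_force: [-1.9, 3.6, 7.0]
opening: -0.004
```

```bash
python3 -c "
from h import *
to([-64,-1,161])"
```

```text
t 17.3 ext grasp [-56.9  -0.5 178.6] F [-1.9  3.6  7. ] op -0.004 yaw [-3.138 -0.073  1.44 ]
tool shift [-8.3  0.6 17. ] turn -0.014
```

>>> {"fn": "step_arm", "kwargs": {
  "commands": [
    [[-2.5, 0, 4], 0, 0],
    [[-2.5, 0, 4], 0, 0],
    [[-2, 0, 4], 0, 0]
  ]
}}

```text
clock: 17.68
eef_pos: [569.1, -70.5, 322.3]
tcp_rot: [-3.14, -0.077, 1.439]
contact_force: [-1.1, 2.6, 3.3]
opening: 0.0
```

```bash
python3 -c "
from h import *
to([-66,-1,148])"
```

```text
t 17.675 ext grasp [-62.4  -0.6 167.7] F [-1.1  2.6  3.3] op 0.0 yaw [-3.14  -0.077  1.439]
tool shift [-5.1  0.5 19.4] turn -0.015
```

>>> {"fn": "step_arm", "kwargs": {
  "commands": [
    [[-1, 0, 3], 0, 0],
    [[-1, 0, 3], 0, 0],
    [[-1, 0, 3], 0, 0],
    [[0, 0, 0], 0, 0]
  ]
}}

```text
clock: 18.18
eef_pos: [568.5, -73.9, 312.0]
tcp_rot: [-3.139, -0.075, 1.438]
contact_force: [0.5, 0.1, -0.5]
opening: -0.002
```

>>> {"fn": "step_arm", "kwargs": {
  "commands": [
    [[-1, 0, 3], 0, 0],
    [[0, 0, 3], 0, 0],
    [[0, 0, 0], 0, 0]
  ]
}}

```text
clock: 18.55
eef_pos: [568.4, -74.6, 305.3]
tcp_rot: [-3.139, -0.075, 1.439]
contact_force: [1.0, -0.3, -0.5]
opening: 0.002
```

```bash
python3 -c "
from h import *
to([-66,-1,148])"
```

```text
t 18.55 ext grasp [-66.8  -0.2 150.8] F [ 1.  -0.3 -0.5] op 0.002 yaw [-3.139 -0.075  1.439]
tool shift [0.6 0.8 2.8] turn -0.015
```

>>> {"fn": "step_arm", "kwargs": {
  "commands": [
    [[0, 0, 2], 0, 0],
    [[0, 0, 2], 0, 0],
    [[0, 0, 0], 0, 0]
  ]
}}

```text
clock: 18.92
eef_pos: [568.7, -74.4, 303.6]
tcp_rot: [-3.14, -0.075, 1.439]
contact_force: [-0.3, 0.1, -0.4]
opening: 0.001
```

>>> {"fn": "step_arm", "kwargs": {
  "commands": [
    [[0, 0, -10], 0, 0],
    [[0, 0, -30], 0, 0],
    [[0, 0, -40], 0, 0],
    [[0, 0, -40], 0, 0],
    [[-30, 45, -20], 0, 0],
    [[-40, -40, 0], 0, 0],
    [[-40, -40, 0], 0, 0],
    [[-40, -40, 0], 0, 0],
    [[-40, -40, 0], 0, 0],
    [[-40, -40, 0], 0, 0],
    [[0, 0, 0], 0, 0]
  ]
}}

```text
clock: 20.3
eef_pos: [380.3, -298.4, 435.1]
tcp_rot: [3.136, -0.071, 1.442]
contact_force: [0.1, 0.7, -0.1]
opening: -0.001
```

Run:
```python
from h import *
print(sense()["clock"])
b=grab_frame("side")[165:285,310:400];a=grab_frame("top")[190:280,245:365]
A=cv2.resize(a,(480,360),interpolation=cv2.INTER_CUBIC);B=cv2.resize(b,(270,360),interpolation=cv2.INTER_CUBIC)
cv2.imwrite("pics/c9.png",cv2.convertScaleAbs(np.hstack([A,B]),alpha=1.3))
for P in([-90,0,125],[-38,0,125],[110,0,123],[139,-95,90],[139,95,90]):print(P,((proj("top",E2W(q,P))-[245,190])*4).round(),((proj("side",E2W(q,P))-[310,165])*3).round())
```

```text
20.3
[-90, 0, 125] [405. 180.] [ 96. 251.]
[-38, 0, 125] [330. 169.] [101. 215.]
[110, 0, 123] [117. 139.] [112. 127.]
[139, -95, 90] [102.   5.] [221. 147.]
[139, 95, 90] [ 62. 270.] [  7. 140.]
```

View pics/c9.png

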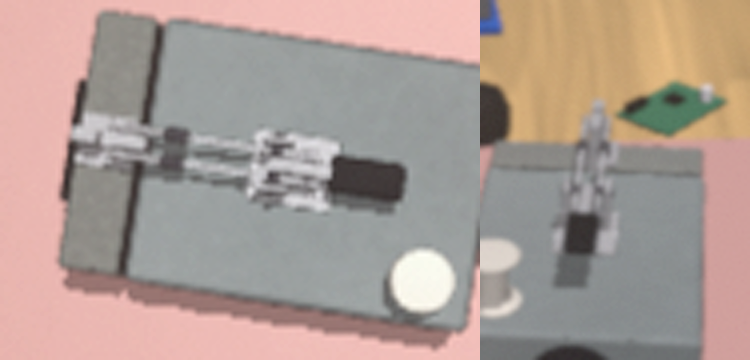

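The picture shows the grip lying level at (330–405, 180), where the model puts a lever at its stop. The drawer gap has closed to a thin line, the loop's end is on the keeper at about (117,139), and the spool hasn't moved. The arm is clear, so I'm handing in.

```bash
python3 -c "
from rig import *
print(abs(sense()['qvel']).max().round(4)); print(sign_off())"
```

```text
0.0344
the job is handed in; nothing more can be done
None
```

The latch is shut and I handed the job in at about 20.5 s, with the arm clear of everything. `sign_off()` gave no verdict, so whether it passed isn't confirmed.

**What I did:** I measured the drawer standing out by about 15.5 mm. I pinched the loop's end, lowered it into the keeper slot and drew it back under the nose. Then I pushed the lever over with closed fingers until it snapped down.

**Forces:** The most I read was about 4 N while lowering the loop and 10 N on the lever. These are readings from the end of each move, so brief peaks in between could have been higher.

**Checks:**
- **Hook:** the bar stopped against the stem and would not lift past the nose. The force readings in these tests were weak and noisy, so I relied mostly on the tool no longer moving.
- **Lever:** in the last picture the grip lies level within a few pixels of where the model puts it at its stop.
- **Drawer:** the gap has closed to a thin line.
- **Bystanders:** the spool and circuit board look unmoved. The tip-cleaner is only partly in the last picture, and the screwdriver isn't in it.

**Not measured:** I did not read the lever angle or the loop's stretch directly. I took them from the picture and from the lever staying down by itself. The two cameras also disagreed by about 3 mm across the latch, which I corrected by watching the fingers against the loop.

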